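# Check the air gap of a choke on its sloped stand and put the gauges away

## Robot

A 6-joint arm with a two-finger parallel gripper is mounted at the origin on the work surface. World frame = base frame: x ahead of the robot, y to its left, z up, the work surface at z = 0. Lengths are in mm, angles in rad, forces in N, time in s.
With the tool pointing down it reaches from about 325 to 875 mm from the base axis. Payload 4.4 kg.
Tool frame: the origin (TCP) lies on the centre line of the jaws, within the pads' length; the fingertips stand ahead of it and the grasp point (between the pads) lies 6 mm ahead of it (ctrl.tcp_to_tips is the z of the fingertips in the tool frame, in mm); z points along the fingers, y is the direction in which the jaws open and shut (so a half turn about z gives the same grasp; the last joint's range is limited). The gripper opens to 85 mm and grips with 20 to 120 N. Pads are 22 mm wide; open, the fingers measure 114 mm over their backs; the gripper's body (76 mm by 85 mm) begins 54 mm behind the grasp point. The pads swing forward as they close: fully open they stand 13 mm farther back than shut.
Start: joints at [1.145, 0.207, 1.542, -0, 1.393, -0.15], TCP at [156.039, 553.425, 256.282] pointing down, gripper open.
Joint ranges: [-2.73, 2.73], [-0.86, 2.22], [0.23, 2.46], [-1.11, 4.25], [0.08, 2.63], [-2.82, 2.82]. Speed limits (rad/s): [2.79, 2.79, 3.14, 3.14, 3.14, 3.14].

## Interface

Orientations are given as a 3x3 rotation matrix whose columns are the frame's x, y, z axes.
In Python, from plant import ctrl, sensors, optics gives the robot as it stands. Calls block until the motion is done:
- ctrl.move_ptp(position, orientation): joint-space move of the TCP to a pose.
- ctrl.move_l(position, rot=None, vel=150, threshold=None): straight line of the TCP; rot=None keeps the orientation; vel is the mean speed in mm/s. With threshold (N) it stops when the force on the tool has changed by that much, and returns True; else False.
- ctrl.set_joints(angles): joint-space move.
- ctrl.gripper_to(opening, force=None): finger opening in mm; force is the grip in N (None keeps the last); returns when the fingers have stopped.
- ctrl.hold(seconds).
- ctrl.solve_ik(position, orientation): joint angles nearest the present ones, or None.
- sensors.read_state(): the state.
- optics.grab_frame(name): name is "side" or "top" or "wrist"; returns (picture, depth): 400x640x3 uint8, red, green, blue; 400x640 float32, mm along the optical axis (not along the pixel's ray), 0 where there is no reading.
- optics.camera_params(name): a dict with "mtx" (3x3 intrinsics, pixels), "k1" (the pictures are not rectified: a ray, as slopes to the right and down, at radius r is drawn at 1 + k1 r^2 times it, then the intrinsics apply), "R" (3x3) and "t" (3): a world point X has camera coordinates R X + t; the wrist camera has in their place "T_tool_cam" (4x4, takes a point from camera to tool coordinates, whose origin is the TCP and whose axes are the flange's). Camera axes: x right, y down, z forward; pixel columns grow to the right and rows downward; lengths in mm; the calibration is good to about 2 mm. A picture is of the moment at which its call begins: read the wrist's pose just before it. camera_params takes no time and is no camera call.
A pose or a line that the arm cannot do raises ctrl.MotionError and nothing moves.
- ctrl.finish_job(): hands the job in, once; it reports no verdict.
The state is a dict: "t": time; "q": joint angles; "qvel": joint speeds; "tau": joint torques, N m; "eef_pos": TCP position; "eef_rot": TCP orientation; "force": force on the tool from outside, world axes, zero at the start; "wrist_torque": the same for the moment, N m; "grip_width": finger opening in mm.
Only numpy, scipy, OpenCV 4.12 (cv2) and the standard library are available. Lean on these libraries where they do the work, as an engineer would, in place of code of your own. Each camera call takes 0.05 s, during which the arm holds its last target.

## Task

Check the air gap of the choke on the sloped stand with the flat-bladed gauge: slide its blade squarely into the middle of the gap until the shoulder of the handle rests against the core, without forcing it, and keep it there for a second. Then draw it out and lay both gauges, the flat-bladed one and the pin gauge, flat in the open tray, without dropping them. Leave the reel, the cup and the screwdriver where they are.

Things in the scene. Friction and masses are not known exactly. Their poses are not given: they have to be found in the camera images.
- gauge: flat-bladed gauge lying on the mat: (sizes in mm) aluminium bar handle 90 long, 20 wide, 18 high; a flat steel blade 18 wide, 3.5 thick stands 30 out of one end face (the shoulder). Origin: centre of the handle's underside. x along the handle AWAY from the blade (shoulder at x = -45, blade tip at x = -75), y across, z up; blade mid-plane at z = 9. 77 to 154 g
- gauge_tip (a point): middle of the blade's tip edge, at (-75, 0, 9) in the gauge's frame
- pin_gauge: pin gauge lying on the mat: (mm) aluminium bar handle 80 long, 16 wide, 16 high; a round steel pin 6 in diameter stands 35 out of one end (towards -x). Origin: centre of the handle's underside; x along the handle away from the pin, y across, z up. About 70 g
- choke: (mm) two dark core halves, 46 deep, 44 wide, 16 thick, with copper windings; between them an air gap 6.5 high, open at the sides, flared to 11 over the first 5. Origin: centre of the gap's mouth in the end face, 88 above the table. x straight out of the gap, 30 degrees above level, facing away from the robot; y level across the gap, z square to the gap, upwards (clamp top at z = 35)
- gap_home (a point): point in the middle of the choke's gap, 30 mm deep from the mouth: where the middle of the blade's tip edge is when the gauge is home, its shoulder against the core. The gap is free to 40 mm deep
- stand: fixed aluminium stand that carries the choke, base plate 120 x 100 x 12 mm (along x, y). Origin: centre of its underside; the mouth's centre is at (8, 0, 85) in its frame
- tray: open grey plastic tray, fixed, 200 x 200 x 30 mm high outside, walls and floor 5 thick. Origin: centre of its underside, which lies on the mat; z up
- reel: bystander: metal solder reel standing on end, 50 in diameter, 42 mm high; origin at the centre of its underside
- tin: bystander: open dark steel cup, 60 in diameter, 35 mm high; origin at the centre of its underside
- screwdriver: bystander: screwdriver 150 mm long lying on the mat; origin under its middle, x along it
Things that resemble listed ones, but are neither listed nor needed, are in the scene too. Leave any pink look-alike of the gauge alone.

How it is judged (in metres and radians):
On the way:
1. the blade is fully in the choke's gap, shoulder within 2.5 mm of the core's end face, within 12 mm of the middle, and kept there 0.5 s (x of gauge_tip in the frame of choke between -0.034 and -0.0275 m and y of gauge_tip in the frame of choke between -0.012 and 0.012 m and z of gauge_tip in the frame of choke between -0.004 and 0.004 m and angle between the x axis of gauge and the x axis of choke, either way round below 0.15 rad), for 0.5 s.
At the end, for the whole second after the job is handed in: both gauges lie in the tray, at rest: handle centre within 95 mm of the tray's centre along both its sides, underside less than 26 mm above the tray's underside, handle level within 0.15 rad (x of gauge in the frame of tray between -0.095 and 0.095 m and y of gauge in the frame of tray between -0.095 and 0.095 m and z of gauge in the frame of tray between -0.005 and 0.026 m and angle between gauge's own x axis and vertical between 1.42 and 1.72 rad and linear speed of each of gauge, pin_gauge below 0.02 m/s and x of pin_gauge in the frame of tray between -0.095 and 0.095 m and y of pin_gauge in the frame of tray between -0.095 and 0.095 m and z of pin_gauge in the frame of tray between -0.005 and 0.026 m and angle between pin_gauge's own x axis and vertical between 1.42 and 1.72 rad); the robot touches nothing.
It fails at once if the reel, the cup or the screwdriver is moved more than 30 mm (distance of any of reel, tin, screwdriver from where it was at the start of the episode above 0.03 m).
It fails at once if the blade is forced: more than 60 N between the gauge and the choke (contact force between gauge and choke above 60 N).
It fails at once if a gauge is dropped: it falls freely at more than 0.9 m/s (about 4 cm) ((linear speed of gauge above 0.9 m/s and contact force between the fingers and gauge below 0.01 N) or (linear speed of pin_gauge above 0.9 m/s and contact force between the fingers and pin_gauge below 0.01 N)).
It also fails if it takes over 67 s, if anything falls off the work surface, if the arm or the gripper's body presses on something with over 40 N, if the wrist force passes 120 N, or if a joint passes its speed limit or range.

## Working session

There is one attempt and no reset: what is moved stays moved. The work goes in short steps, each a Python script; the robot and the scene stay as the last script left them, time stands still between calls to the robot, and variables do not carry over. Pictures are saved under pics/ and viewed, and the job is handed in when it is done.

```bash
ls; mkdir -p pics; python3 - <<'E'
from plant import ctrl,sensors,optics
import cv2
for n in("top","side","wrist"):
    p,d=optics.grab_frame(n); cv2.imwrite(f"pics/{n}0.png",p[:,:,::-1]); 
    import numpy as np; np.save(f"{n}0.npy",d); print(n,optics.camera_params(n))
print(sensors.read_state(),ctrl.tcp_to_tips)
E
```

```text
pics
top {'mtx': array([[488.19082695,   0.        , 322.34025423],
       [  0.        , 488.19082695, 198.6531872 ],
       [  0.        ,   0.        ,   1.        ]]), 'k1': -0.07159612577921133, 'R': array([[ 0.14159764, -0.98992119,  0.00248016],
       [-0.96967376, -0.13920477, -0.20088515],
       [ 0.19920571,  0.02603992, -0.97961166]]), 't': array([-42.65656711, 573.27143459, 985.82376349])}
side {'mtx': array([[487.44788975,   0.        , 312.65667077],
       [  0.        , 487.44788975, 195.85617812],
       [  0.        ,   0.        ,   1.        ]]), 'k1': -0.11367559410624009, 'R': array([[ 0.91074915, -0.41294471,  0.00355713],
       [-0.31974993, -0.7106069 , -0.62673584],
       [ 0.26133497,  0.56966174, -0.77922367]]), 't': array([-502.19235322,  268.24855476,  941.48917108])}
wrist {'mtx': array([[339.68780377,   0.        , 321.34898757],
       [  0.        , 339.68780377, 198.73925272],
       [  0.        ,   0.        ,   1.        ]]), 'k1': -0.04385130986700563, 'T_tool_cam': array([[ 8.34998652e-04, -9.45041344e-01, -3.26949785e-01,
         8.525930
[... 341 characters left out ...]
 2.21451466e-05,
        1.39351299e+00, -1.50516199e-01]), 'qvel': array([-0.00138502, -0.00282705, -0.00484381, -0.00031319,  0.00028025,
        0.00056366]), 'tau': array([ 5.16566502e-05, -3.83509004e+01, -2.92037129e+01, -2.87744242e-04,
        6.53186085e-03,  6.09772115e-06]), 'eef_pos': array([155.81258918, 552.93443174, 255.38142956]), 'eef_rot': array([[-9.62482280e-01,  2.71343487e-01, -7.56543136e-04],
       [ 2.71344387e-01,  9.62480965e-01, -1.61743868e-03],
       [ 2.89276917e-04, -1.76203980e-03, -9.99998406e-01]]), 'force': array([-0.10918834, -0.29885614,  0.21910012]), 'wrist_torque': array([-0.03102503, -0.0043765 ,  0.00041721]), 'grip_width': 85.33282191308955} 25.0
```

View pics/top0.png

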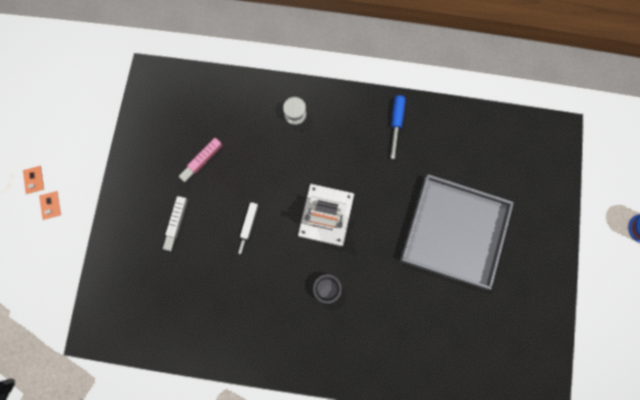

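View pics/side0.png

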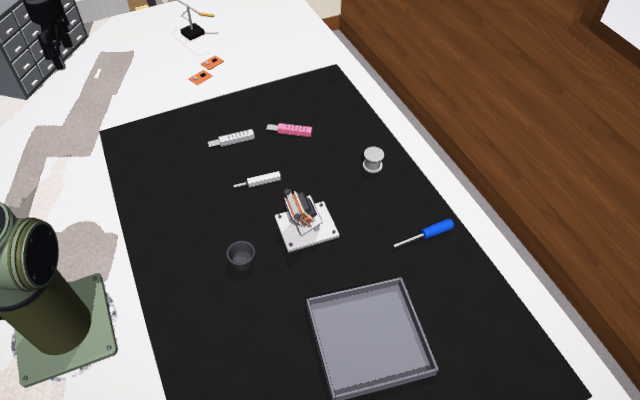

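View pics/wrist0.png

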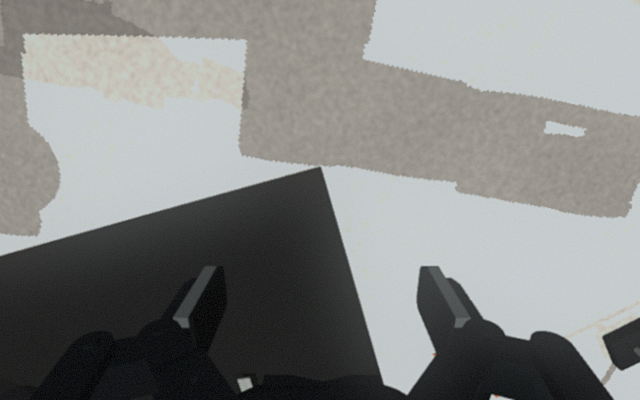

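```bash
cat > h.py <<'E'
import numpy as np, cv2
from plant import ctrl,sensors,optics
def norm(P,uv):
    uv=np.atleast_2d(np.array(uv,float)); M=P['mtx']; k=P['k1']
    return cv2.undistortPoints(uv.reshape(-1,1,2),M,np.array([k,0,0,0,0.])).reshape(-1,2)
def pose(P,st=None):
    if 'R' in P: return P['R'].T, -P['R'].T@P['t']
    T=P['T_tool_cam']; R=st['eef_rot']; return R@T[:3,:3], R@T[:3,3]+st['eef_pos']
def onplane(P,uv,z,st=None):
    n=norm(P,uv); R,o=pose(P,st); d=(R@np.c_[n,np.ones(len(n))].T).T
    s=(z-o[2])/d[:,2]; return o+s[:,None]*d
def withdepth(P,uv,D,st=None):
    uv=np.atleast_2d(np.array(uv,float)); n=norm(P,uv); R,o=pose(P,st)
    z=np.array([np.median(D[int(v)-1:int(v)+2,int(u)-1:int(u)+2]) for u,v in uv.round()])
    return (R@(np.c_[n,np.ones(len(n))]*z[:,None]).T).T+o
def proj(P,X,st=None):
    X=np.atleast_2d(X); R,o=pose(P,st); c=(X-o)@R; 
    return cv2.projectPoints(c.reshape(-1,1,3),np.zeros(3),np.zeros(3),P['mtx'],np.array([P['k1'],0,0,0,0.]))[0].reshape(-1,2)
def tool(yaw,tilt=0.):
    """tool z down tilted by 'tilt' towards yaw dir; tool y level, across yaw; tool x = opposite... """
    a=np.array([np.cos(yaw),np.sin(yaw),0]); u=np.array([0,0,1.])
    z=-u*np.cos(tilt)+a*np.sin(tilt); y=np.cross(u,a); x=np.cross(y,z)
    return np.c_[x,y,z]
def snap(n,f):
    st=sensors.read_state(); p,d=optics.grab_frame(n); cv2.imwrite(f"pics/{f}.png",p[:,:,::-1]); np.save(f+'.npy',d)
    np.save(f+'_st.npy',st,allow_pickle=True); return st,p,d
def load(f): return np.load(f+'_st.npy',allow_pickle=True).item(), cv2.imread(f'pics/{f}.png'), np.load(f+'.npy')
E
python3 - <<'E'
from h import *
p=cv2.imread('pics/top0.png')
c=p[170:270,140:360]; 
cv2.imwrite('pics/top0c.png',cv2.resize(c,None,fx=3.6,fy=3.6,interpolation=cv2.INTER_CUBIC))
P=optics.camera_params('top'); D=np.load('top0.npy')
for n,uv in dict(g_far=(183,198),g_blade=(168,249),pg=(255,204),pgb=(240,252),choke=(325,214)).items():
    print(n,onplane(P,uv,9 if n!='choke' else 80)[0].round(1),withdepth(P,uv,D)[0].round(1))
for uv in [(428,178),(511,203),(490,287),(404,262)]: print(onplane(P,uv,30)[0].round(1))
for uv in [(315,186),(353,193),(341,245),(300,236)]: print(onplane(P,uv,12)[0].round(1))
print(ctrl.solve_ik([500,0,200],tool(0,.52)), tool(0,0))
E
```

```text
g_far [540.4 351.5   9. ] [538.2 347.1  22.7]
g_blade [422.6 362.1   9. ] [422.3 360.3  14.4]
pg [550.  187.9   9. ] [548.2 186.1  19.8]
pgb [439.3 202.6   9. ] [439.1 202.   12.3]
choke [537.6  28.4  80. ] [533.8  28.1 102.4]
[ 659.1 -186.3   30. ]
[ 629.  -376.1   30. ]
[ 439.  -343.3   30. ]
[ 466.7 -153.5   30. ]
[609.3  60.8  12. ]
[605.5 -25.9  12. ]
[486.  -14.9  12. ]
[492.8  77.1  12. ]
[-0.24498135 -0.17875625  2.14175535  0.19268566  0.68068097 -1.93492207] [[-1.  0.  0.]
 [ 0.  1.  0.]
 [ 0.  0. -1.]]
```

View pics/top0c.png

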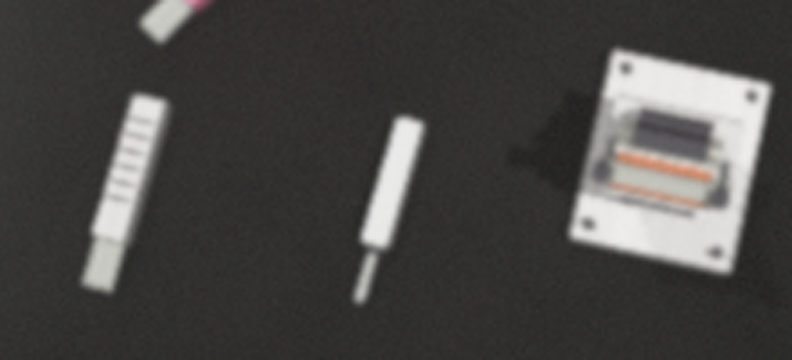

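```bash
python3 - <<'E'
from h import *
yc=-0.115
ctrl.move_ptp([490,355,150],tool(-0.09)); st,_,_=snap('wrist','w_g'); print(st['t'],st['eef_pos'],st['q'])
ctrl.move_ptp([505,195,150],tool(-0.12)); st,_,_=snap('wrist','w_p'); print(st['t'],st['eef_pos'])
ctrl.move_ptp([580,22,240],tool(yc)); st,_,_=snap('wrist','w_c'); print(st['t'],st['eef_pos'],st['q'])
for flip in (0,1):
  for h in (0,60):
    R=tool(yc,np.pi/6); 
    if flip: R=R@np.diag([-1,-1,1])
    x=np.array([np.cos(yc)*.866,np.sin(yc)*.866,.5]); 
    p=np.array([556,23,88])+x*(45+h)-R[:,2]*16
    print(flip,h,p,ctrl.solve_ik(p,R))
E
```

```text
1.6417 [489.54147853 355.91406118 150.39871563] [ 4.85501372e-01  3.71545580e-01  1.56199552e+00  5.13170759e-04
  1.20746923e+00 -9.96528815e-01]
2.375 [505.12073619 196.02786272 150.43721505]
3.275 [579.2019693   23.58851506 238.90575982] [-1.09075632e-01  2.31989211e-01  1.54758544e+00  1.05313783e-03
  1.36430776e+00 -1.56636688e+00]
0 0 [586.76543647  19.44629506 124.35640646] [-1.13972344e-01  1.58758804e-01  2.00054670e+00 -1.16047775e-03
  4.58688868e-01 -1.56886583e+00]
0 60 [638.38222946  13.48405713 154.35640646] [-1.14081943e-01  2.06925451e-01  1.86265687e+00 -8.80490431e-04
  5.48411908e-01 -1.56924990e+00]
1 0 [586.76543647  19.44629506 124.35640646] [-1.13972344e-01  1.58758804e-01  2.00054670e+00 -1.16047775e-03
  4.58688868e-01  1.57272683e+00]
1 60 [638.38222946  13.48405713 154.35640646] [-1.14081943e-01  2.06925451e-01  1.86265687e+00 -8.80490431e-04
  5.48411908e-01  1.57234276e+00]
```

```bash
python3 - <<'E'
import cv2
a=cv2.imread('pics/w_g.png');print(a.shape)
for n in('w_g','w_p','w_c'):
    a=cv2.imread(f'pics/{n}.png'); c=a[60:360,180:480]; cv2.imwrite(f'pics/{n}_z.png',cv2.resize(c,(600,600),interpolation=cv2.INTER_CUBIC))
E
```

```text
(400, 640, 3)
```

View pics/w_g_z.png

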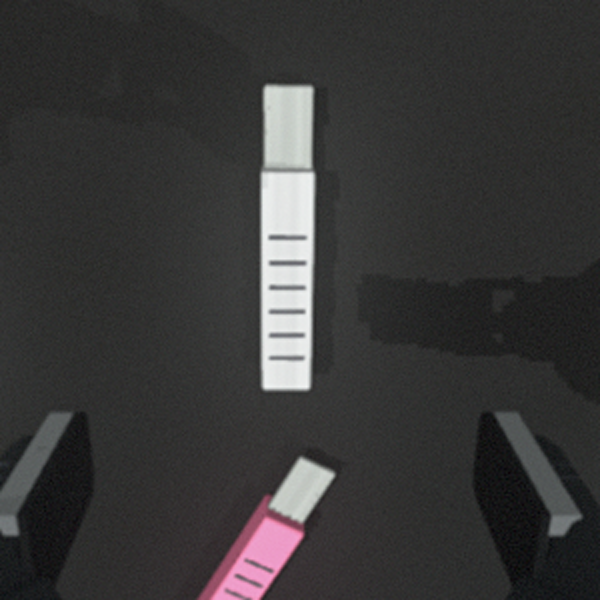

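View pics/w_p_z.png

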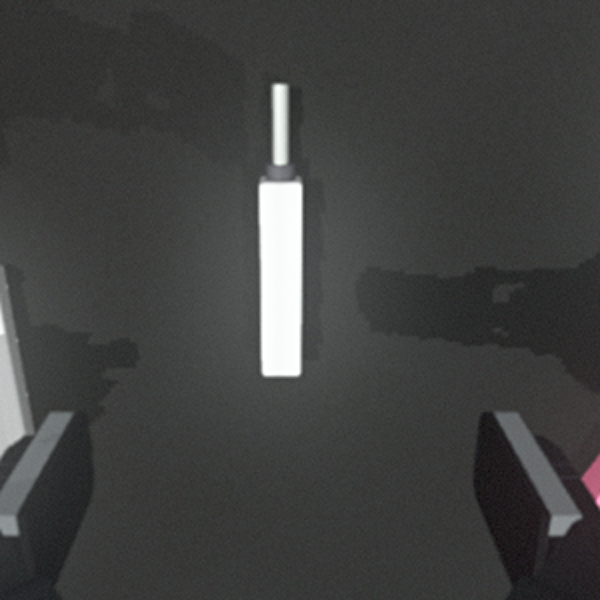

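View pics/w_c_z.png

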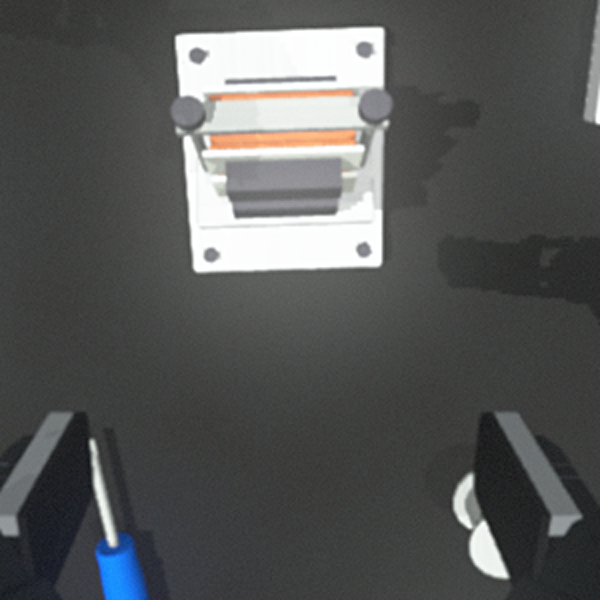

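View pics/w_c.png

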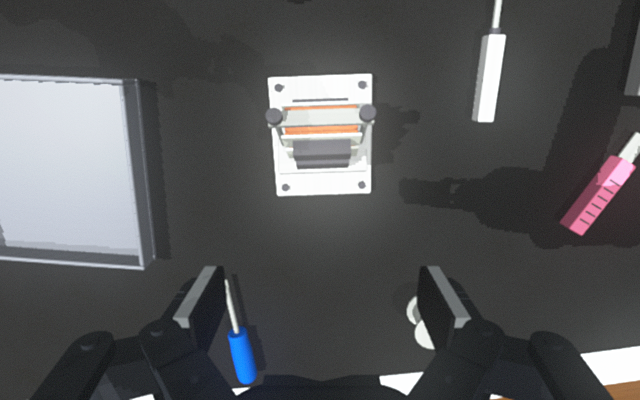

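```bash
python3 - <<'E'
from h import *
P=optics.camera_params('wrist')
f=lambda L:[(180+x/2-.25,60+y/2-.25) for x,y in L]
def yaw(v): return np.arctan2(v[1],v[0])
st,_,D=load('w_g')
c=onplane(P,f([(262,170),(314,170),(310,389),(262,389)]),18,st); b=onplane(P,f([(264,86),(313,85)]),10.75,st)
print('g',c.round(1).tolist(),b.round(1).tolist()); ax=(c[2]+c[3]-c[0]-c[1])/2; print('len',np.linalg.norm(ax),'yaw',yaw(ax),'ctr',c.mean(0),'w',np.linalg.norm(c[0]-c[1]),np.linalg.norm(c[2]-c[3]), 'yaw2',yaw((c[2]+c[3]-b[0]-b[1])/2))
print(withdepth(P,f([(288,200),(288,300),(288,370),(288,130)]),D,st).round(1))
st,_,D=load('w_p')
c=onplane(P,f([(260,181),(302,181),(301,376),(262,376)]),16,st); b=onplane(P,f([(281,84)]),8,st)
ax=(c[2]+c[3]-c[0]-c[1])/2; print('p len',np.linalg.norm(ax),'yaw',yaw(ax),'ctr',c.mean(0),b,'yaw2',yaw((c[2]+c[3])/2-b[0]))
print(withdepth(P,f([(281,200),(281,300)]),D,st).round(1))
st,_,D=load('w_c')
c=onplane(P,f([(176,36),(384,28),(382,266),(195,272)]),12,st)
print(c.round(1).tolist(),'edges',[np.linalg.norm(c[i]-c[i-1]) for i in range(4)])
ax=(c[2]+c[3]-c[0]-c[1])/2; print('yaw',yaw(ax),'ctr',c.mean(0)); print(yaw((c[0]+c[3]-c[1]-c[2])/2)-np.pi/2)
print(withdepth(P,f([(320,260),(220,260),(250,50),(320,50)]),D,st).round(1))
# screw-hole check
h=onplane(P,f([(197,55),(364,49),(364,250),(210,255)]),12,st);ax=(h[2]+h[3]-h[0]-h[1])/2; print('holes',h.round(1).tolist(),yaw(ax),h.mean(0))
print('sidecam',pose(optics.camera_params('side'))[1],'top',pose(optics.camera_params('top'))[1])
i=cv2.imread('pics/w_c.png')[70:180,260:390]; cv2.imwrite('pics/w_c_z2.png',cv2.resize(i,None,fx=6,fy=5.4,interpolation=cv2.INTER_CUBIC))
i=cv2.imread('pics/side0.png')[170:260,260:350]; cv2.imwrite('pics/s_z.png',cv2.resize(i,None,fx=6.5,fy=6.5,interpolation=cv2.INTER_CUBIC))
E
```

```text
g [[447.6, 350.7, 18.0], [449.3, 369.8, 18.0], [539.4, 361.5, 18.0], [537.7, 341.8, 18.0]] [[418.2, 354.1, 10.8], [419.4, 371.9, 10.8]]
len 90.48846820154147 yaw -0.0949067630503773 ctr [493.49219573 355.94312465  18.        ] w 19.15409766873032 19.77477933055982 yaw2 -0.09457315118780717
[[459.2 359.3  20.3]
 [498.7 355.9  20.2]
 [528.7 353.3  20.4]
 [434.6 361.5  12.8]]
p len 81.08614456841069 yaw -0.11757078902451139 ctr [508.66615585 193.82969179  16.        ] [[434.04491144 202.7075827    8.        ]] yaw2 -0.1181198567982803
[[475.2 197.8  17.9]
 [514.7 193.   18.3]]
[[484.0, -18.4, 12.0], [491.6, 81.0, 12.0], [611.0, 71.9, 12.0], [603.1, -27.6, 12.0]] edges [np.float64(119.4593464341686), np.float64(99.70612004198144), np.float64(119.7207832407064), np.float64(99.77136750083056)]
yaw -0.076309673844414 ctr [547.41439549  26.70921749  12.        ]
-3.2193836082219347
[[603.4  39.3  13.6]
 [597.3 -13.1  14.2]
 [494.5  16.2  14.7]
 [498.2  49.5  14.3]]
holes [[493.8, -9.7, 12.0], [500.1, 70.7, 12.0], [601.0, 63.0, 12.0], [594.6, -18.2, 12.0]] -0.0800947520354814 [547.40223259  26.44250752  12.        ]
sidecam [ 297.09967046 -553.08875958  903.53799913] top [ 365.54460846   11.90470595 1080.99196588]
```

View pics/w_c_z2.png

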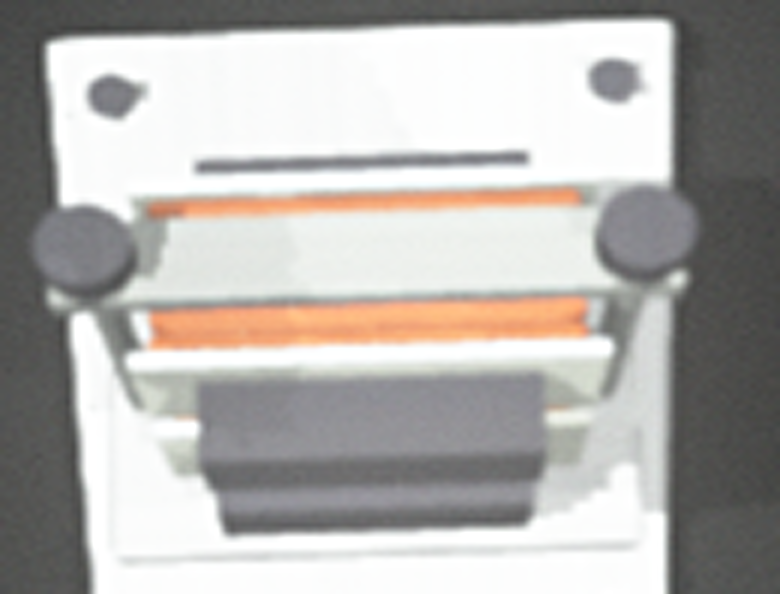

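View pics/s_z.png

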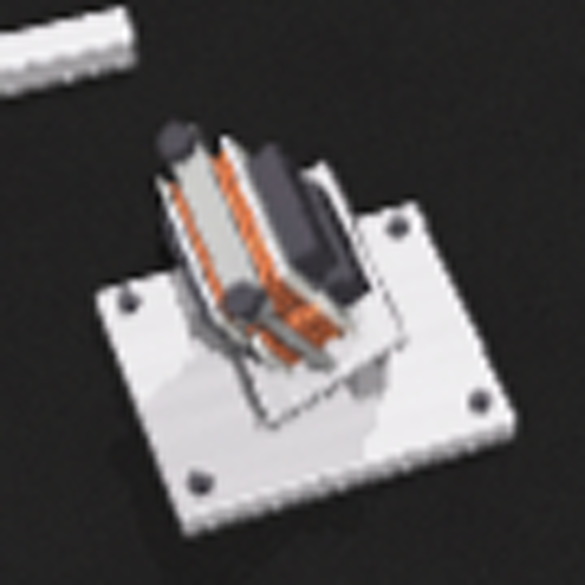

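```bash
cat > m.py <<'E'
from h import *
P=optics.camera_params('wrist')
f=lambda L:[(180+x/2-.25,60+y/2-.25) for x,y in L]
def yaw(v): return np.arctan2(v[1],v[0])
def rect(c): ax=(c[2]+c[3]-c[0]-c[1])/2; return np.linalg.norm(ax),yaw(ax),c.mean(0).round(2)
st,_,_=load('w_g'); print('g',rect(onplane(P,f([(262,170),(314,170),(310,389),(262,389)]),21,st)))
b=onplane(P,f([(264,86),(313,85)]),13.75,st).mean(0);print('tip',b)
st,_,_=load('w_p'); print('p',rect(onplane(P,f([(260,181),(302,181),(301,376),(262,376)]),19,st)))
st,_,_=load('w_c'); print('s',rect(onplane(P,f([(176,36),(384,28),(382,266),(195,272)]),15,st)), rect(onplane(P,f([(197,55),(364,49),(364,250),(210,255)]),15,st)))
def choke(sc,yw):
    R=np.c_[[np.cos(yw),np.sin(yw),0],[-np.sin(yw),np.cos(yw),0],[0,0,1]]; o=np.array([sc[0],sc[1],3])+R@[8,0,85]
    t=np.pi/6; return o,R@np.array([[np.cos(t),0,-np.sin(t)],[0,1,0],[np.sin(t),0,np.cos(t)]])
E
cat > a.py <<'E'
from m import *
o,R=choke((547.4,26.6),-.078); print(o)
pts=[(0,y,z) for z in(19.25,5.5,-5.5,-19.25) for y in(-22,22)]
uv=proj(P,np.array(pts)@R.T+o,st)
for p,q in zip(pts,uv): print(p,((q[0]+.5-260)*6-.5,(q[1]+.5-70)*5.4-.5))
E
python3 a.py
```

```text
g (np.float64(89.39919431987487), np.float64(-0.09490676305037712), array([492.42, 356.02,  21.  ]))
tip [418.66643063 363.0029112   13.75      ]
p (np.float64(80.11781461539019), np.float64(-0.11757078902451137), array([507.61, 193.96,  19.  ]))
s (np.float64(118.54693821352016), np.float64(-0.07630967384441387), array([546.95,  26.76,  15.  ])) (np.float64(100.28172118027084), np.float64(-0.08009475203548148), array([546.94,  26.49,  15.  ]))
[555.37567634  25.97663254  88.        ]
(0, -22, 19.25) (np.float64(197.98983505183025), np.float64(466.8815560114823))
(0, 22, 19.25) (np.float64(549.900972974372), np.float64(455.98946543862115))
(0, -22, 5.5) (np.float64(208.46776389865227), np.float64(496.4340180486773))
(0, 22, 5.5) (np.float64(542.7257984502154), np.float64(486.1423079151476))
(0, -22, -5.5) (np.float64(216.1254321019161), np.float64(518.027980057563))
(0, 22, -5.5) (np.float64(537.4818482557888), np.float64(508.17130803722665))
(0, -22, -19.25) (np.float64(224.90745822773044), np.float64(542.7882828530953))
(0, 22, -19.25) (np.float64(531.4678772705231), np.float64(533.4266519272084))
```

```bash
cat > s1.py <<'E'
from h import *
yg=-0.0947; g=np.array([492.4,356.0]); ax=np.array([np.cos(yg),np.sin(yg)])
p=g+8*ax; R=tool(yg)
ctrl.move_ptp([*p,90],R); ctrl.gripper_to(45,60); 
print(ctrl.move_l([*p,29.5],vel=100,threshold=15)); s=sensors.read_state(); print(s['t'],s['eef_pos'],s['force'])
ctrl.gripper_to(0,60); s=sensors.read_state(); print(s['grip_width'],s['force'],s['eef_pos'],s['eef_rot'].round(4))
ctrl.move_l([*p,110],vel=150); s,_,_=snap('wrist','w_h'); print(s['t'],s['grip_width'],s['force'],s['eef_pos'])
E
python3 s1.py; python3 - <<'E'
import cv2
c=cv2.imread('pics/w_h.png')[60:360,180:480]; cv2.imwrite('pics/w_h_z.png',cv2.resize(c,(600,600),interpolation=cv2.INTER_CUBIC))
E
```

```text
False
5.9583 [500.71606491 355.44133528  29.69264019] [ 0.64908753 -0.07377039  0.22518968]
18.506265863394006 [-0.37137124 -0.45846394  2.86489601] [501.35813788 355.78261481  30.82132552] [[-0.9955  0.0945  0.0024]
 [ 0.0945  0.9955  0.0012]
 [-0.0023  0.0014 -1.    ]]
6.9917 18.44391137386813 [-0.82864468  0.0180571  -2.10104563] [499.56622064 354.80178335 109.06955753]
```

View pics/w_h_z.png

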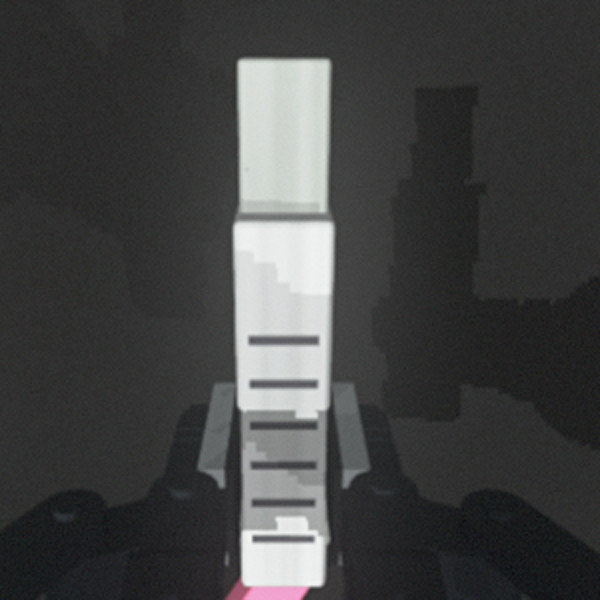

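```bash
cat > a2.py <<'E'
from m import *
st,_,D=load('w_h'); T=P['T_tool_cam']
def tl(uv,z=None):
    n=norm(P,uv); d=np.c_[n,np.ones(len(n))]@T[:3,:3].T
    if z is None:
        zz=np.array([np.median(D[int(v)-1:int(v)+2,int(u)-1:int(u)+2]) for u,v in np.round(uv)]); return d*zz[:,None]+T[:3,3]
    return T[:3,3]+d*((z-T[2,3])/d[:,2])[:,None]
print('depth blade',tl(f([(284,75),(284,110),(284,150),(284,190)])).round(2))
print('depth handle',tl(f([(284,235),(284,270),(284,310),(284,370),(284,570)])).round(2))
print('blade tip corners',tl(f([(238.5,59),(330.5,59)]),16).round(2))
print('shoulder corners',tl(f([(234,220),(333.5,219)]),9).round(2))
print('end corners',tl(f([(242,586),(325,586)]),9).round(2))
E
python3 a2.py
```

```text
g (np.float64(89.39733583631951), np.float64(-0.09490732747567701), array([492.4 , 356.05,  21.  ]))
tip [418.64595258 363.02719649  13.75      ]
p (np.float64(80.11616790662154), np.float64(-0.11757114887886491), array([507.59, 193.99,  19.  ]))
s (np.float64(118.5456050513521), np.float64(-0.07631001017316512), array([546.93,  26.78,  15.  ])) (np.float64(100.2805940827889), np.float64(-0.08009508693622697), array([546.92,  26.52,  15.  ]))
depth blade [[79.87 -0.95 17.57]
 [73.32 -0.94 17.74]
 [65.69 -0.93 17.15]
 [57.56 -0.92 17.97]]
depth handle [[ 50.2   -0.91  10.69]
 [ 42.91  -0.9   11.03]
 [ 34.77  -0.89  10.04]
 [ 20.74  -0.88  11.31]
 [-31.59  -0.81  10.86]]
blade tip corners [[82.83 -9.46 16.  ]
 [82.84  7.74 16.  ]]
shoulder corners [[ 53.61 -10.44   9.  ]
 [ 53.83   8.51   9.  ]]
end corners [[-34.67 -10.68   9.  ]
 [-34.64   8.83   9.  ]]
```

```bash
cat > cfg.py <<'E'
from h import *
yc=-0.078; t=np.pi/6
Rz=np.c_[[np.cos(yc),np.sin(yc),0],[-np.sin(yc),np.cos(yc),0],[0,0,1]]
CR=Rz@np.array([[np.cos(t),0,-np.sin(t)],[0,1,0],[np.sin(t),0,np.cos(t)]])
CO=np.array([546.8,27.3,3])+Rz@[8,0,85]
TR=tool(yc,t); TIP=np.array([83,0,17.8])
def tcp(tip): return CO+CR@np.array(tip,float)-TR@TIP
E
python3 - <<'E'
from cfg import *
print(np.array([sensors.read_state()['eef_pos'] for _ in range(4)]).round(2), CO, tcp([60,0,0]),CR.round(3),TR.round(3))
s=sensors.read_state();print(s['t'])
ctrl.move_l([560,250,230],rot=tool(-.08,.2),vel=300)
ctrl.move_ptp(tcp([60,0,0]),TR)
ctrl.move_l(tcp([14,0,0]),vel=100)
ctrl.hold(.3)
s,_,_=snap('wrist','w_i'); snap('side','s_i')
print(s['t'],s['eef_pos']-tcp([14,0,0]),s['force'])
i=cv2.imread('pics/w_i.png')[0:300,160:480]; cv2.imwrite('pics/w_i_z.png',cv2.resize(i,None,fx=2,fy=2,interpolation=cv2.INTER_CUBIC))
i=cv2.imread('pics/s_i.png')[120:270,220:390]; cv2.imwrite('pics/s_i_z.png',cv2.resize(i,None,fx=4,fy=4,interpolation=cv2.INTER_CUBIC))
E
```

```text
[[499.12 354.62 108.36]
 [499.12 354.62 108.36]
 [499.12 354.62 108.36]
 [499.12 354.62 108.36]] [554.77567634  26.67663254  88.        ] [669.36783387  17.72027339 174.91525219] [[ 0.863  0.078 -0.498]
 [-0.067  0.997  0.039]
 [ 0.5    0.     0.866]] [[-0.863  0.078  0.498]
 [ 0.067  0.997 -0.039]
 [-0.5   -0.    -0.866]]
7.0417
9.6917 [ 0.64602049 -0.12622575  0.53947676] [ 0.03871571  0.09711997 -1.11626132]
```

View pics/w_i_z.png

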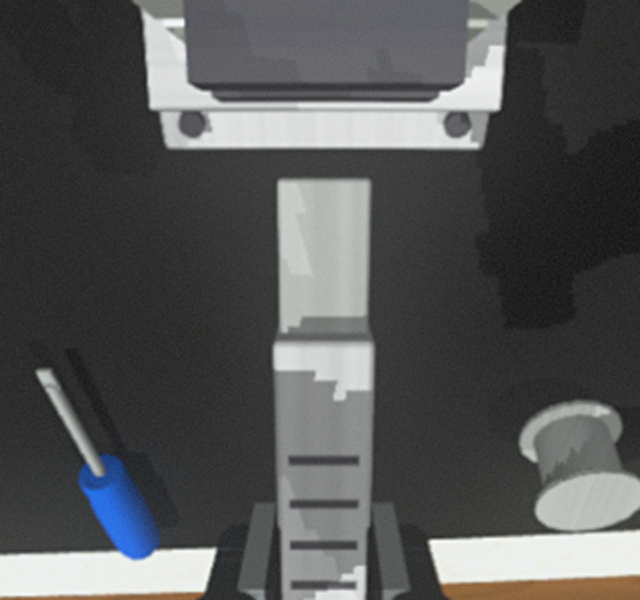

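View pics/s_i_z.png

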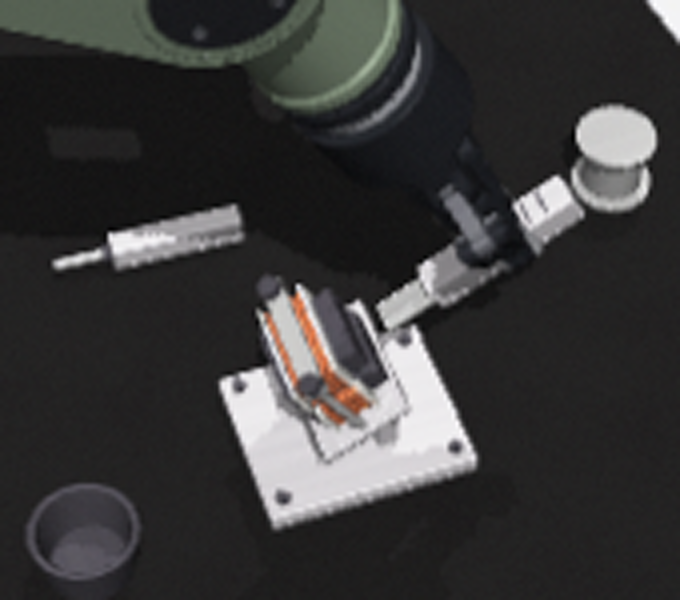

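```bash
cat > a3.py <<'E'
from cfg import *
P=optics.camera_params('wrist')
st,_,D=load('w_i'); T=P['T_tool_cam']
f=lambda L:[(160+x/2-.25,y/2-.25) for x,y in L]
def tl(uv,z=None):
    n=norm(P,uv); d=np.c_[n,np.ones(len(n))]@T[:3,:3].T
    if z is None:
        zz=np.array([np.median(D[int(v)-1:int(v)+2,int(u)-1:int(u)+2]) for u,v in np.round(uv)]); return d*zz[:,None]+T[:3,3]
    return T[:3,3]+d*((z-T[2,3])/d[:,2])[:,None]
print('blade',tl(f([(x,y) for y in (195,230,270,300) for x in(300,325,350)])).round(2))
print('core top',tl(f([(x,y) for y in (15,30,45,60,70) for x in(220,325,440)])).round(2))
print('tip',tl(f([(278,180),(370,180)]),17.5).round(2))
zc=np.median(tl(f([(x,y) for y in (15,30,45,60) for x in(220,325,440)]))[:,2])
print('core edge',zc,tl(f([(187,82),(467,82)]),zc).round(2), tl(f([(186,2),(470,2)]),zc).round(2))
E
python3 a3.py
```

```text
blade [[80.11 -5.42 16.8 ]
 [80.1  -0.66 17.12]
 [80.13  4.09 16.59]
 [73.52 -5.5  17.38]
 [73.52 -0.65 17.4 ]
 [73.59  4.18 16.75]
 [65.86 -5.55 16.84]
 [65.83 -0.63 17.08]
 [65.89  4.29 16.76]
 [59.84 -5.62 17.13]
 [59.94 -0.62 16.67]
 [59.89  4.37 16.95]]
core top [[ 1.0773e+02 -1.6910e+01 -1.0200e+00]
 [ 1.0774e+02 -7.5000e-01 -7.7000e-01]
 [ 1.0777e+02  1.6930e+01 -1.1100e+00]
 [ 1.0571e+02 -1.7070e+01 -5.0000e-01]
 [ 1.0561e+02 -7.5000e-01 -8.5000e-01]
 [ 1.0571e+02  1.7080e+01 -7.9000e-01]
 [ 1.0350e+02 -1.7090e+01 -9.5000e-01]
 [ 1.0355e+02 -7.4000e-01 -3.6000e-01]
 [ 1.0361e+02  1.7220e+01 -5.9000e-01]
 [ 1.0129e+02 -1.7130e+01 -1.3300e+00]
 [ 1.0136e+02 -7.4000e-01 -5.8000e-01]
 [ 1.0145e+02  1.7330e+01 -5.4000e-01]
 [ 1.0001e+02 -1.7370e+01 -1.0000e-02]
 [ 9.9930e+01 -7.4000e-01 -3.9000e-01]
 [ 9.9950e+01  1.7350e+01 -9.3000e-01]]
tip [[82.83 -9.6  17.5 ]
 [82.86  7.89 17.5 ]]
core edge -0.7828590244428426 [[ 98.19 -22.57  -0.78]
 [ 98.25  21.74  -0.78]] [[109.63 -22.1   -0.78]
 [109.69  21.52  -0.78]]
```

```bash
python3 - <<'E'
from cfg import *
def rep(): 
    s=sensors.read_state(); F=CR.T@s['force']; d=CR.T@(s['eef_pos']+TR@TIP-CO); print(round(s['t'],2),'F_choke',F.round(1),'tip',d.round(2),s['grip_width'].round(2),s['wrist_torque'].round(2))
rep()
for x,v in((6,40),(-2,25),(-12,25),(-26,25)):
    r=ctrl.move_l(tcp([x,.4,.2]),vel=v,threshold=10); rep()
    if r: print('STOP',x);break
else:
    r=ctrl.move_l(tcp([-33.5,.4,.2]),vel=8,threshold=7); print(r); rep()
s,_,_=snap('wrist','w_j'); rep()
i=cv2.imread('pics/w_j.png')[0:300,160:480]; cv2.imwrite('pics/w_j_z.png',cv2.resize(i,None,fx=2,fy=2,interpolation=cv2.INTER_CUBIC))
E
```

```text
Traceback (most recent call last):
AttributeError: 'float' object has no attribute 'round'
```

```bash
cat >> cfg.py <<'E'
def rep(): 
    s=sensors.read_state(); F=CR.T@s['force']; d=CR.T@(s['eef_pos']+TR@TIP-CO); print(round(s['t'],2),'F_choke',F.round(1),'tip',d.round(2),round(s['grip_width'],2),s['wrist_torque'].round(2))
E
python3 - <<'E'
from cfg import *
rep()
for x,v in((6,40),(-2,25),(-12,25),(-26,25)):
    r=ctrl.move_l(tcp([x,.4,.2]),vel=v,threshold=10); rep()
    if r: print('STOP',x);break
else:
    r=ctrl.move_l(tcp([-33.5,.4,.2]),vel=8,threshold=7); print(r); rep()
s,_,_=snap('wrist','w_j'); rep()
i=cv2.imread('pics/w_j.png')[0:300,160:480]; cv2.imwrite('pics/w_j_z.png',cv2.resize(i,None,fx=2,fy=2,interpolation=cv2.INTER_CUBIC))
E
```

```text
9.79 F_choke [-0.3 -0.3 -0.6] tip [14.43 -0.13  0.05] 18.47 [0.02 0.3  0.06]
10.14 F_choke [-1.4 -0.1 -1.2] tip [5.1  0.43 0.02] 18.24 [0.01 0.32 0.02]
10.61 F_choke [-0.7 -0.  -1.2] tip [-2.23  0.4   0.16] 18.49 [0.05 0.3  0.02]
11.16 F_choke [-0.8 -0.1 -1.1] tip [-12.14   0.4    0.18] 18.5 [-0.03  0.34  0.02]
11.87 F_choke [-0.  -0.1 -1. ] tip [-25.87   0.4    0.25] 18.12 [0.01 0.32 0.02]
False
12.95 F_choke [ 4.4  0.6 -3.9] tip [-30.21   0.32   0.83] 18.7 [ 0.1  -0.66  0.  ]
13.0 F_choke [ 5.2  0.5 -3.9] tip [-30.15   0.32   0.85] 18.35 [ 0.05 -0.63  0.03]
```

View pics/w_j_z.png

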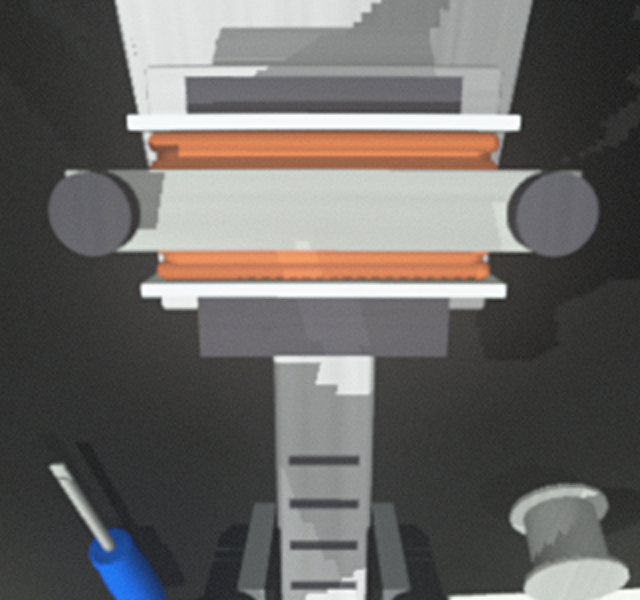

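```bash
python3 - <<'E'
from cfg import *
ctrl.hold(1.2); rep()
ctrl.move_l(tcp([-20,.4,.2]),vel=30); ctrl.move_l(tcp([60,.4,.2]),vel=100); rep()
ctrl.move_ptp([560,-130,230],tool(-.16,.1))
ty=-.16; tc=np.array([548.5,-265]); a=np.array([np.cos(ty),np.sin(ty)]); b=np.array([-a[1],a[0]])
p=tc+b*45+a*(12+8)
ctrl.move_ptp([*p,130],tool(ty)); ctrl.hold(.3); s,_,_=snap('wrist','w_t'); snap('top','t_t'); print(s['t'],p,s['eef_pos'],s['force'])
E
```

```text
14.2 F_choke [ 5.2  0.7 -3.8] tip [-30.2    0.28   0.83] 18.24 [ 0.05 -0.68 -0.01]
15.75 F_choke [-0.9 -1.1 -0.4] tip [58.69  0.47 -0.16] 18.34 [0.05 0.33 0.  ]
17.45 [ 575.41386497 -223.76113638] [ 576.28484932 -223.04786591  131.89221388] [-0.63090252  0.68489518 -0.80183705]
```

View pics/w_t.png

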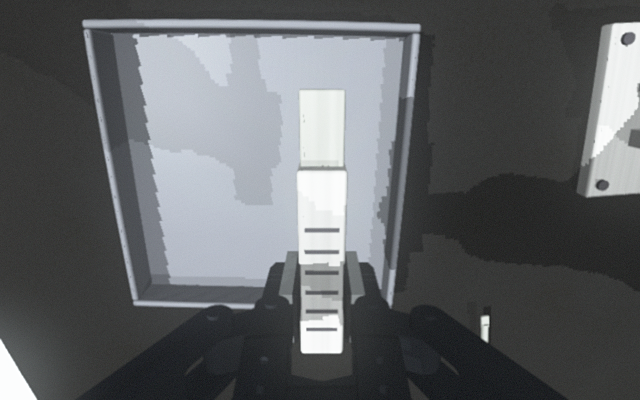

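View pics/t_t.png

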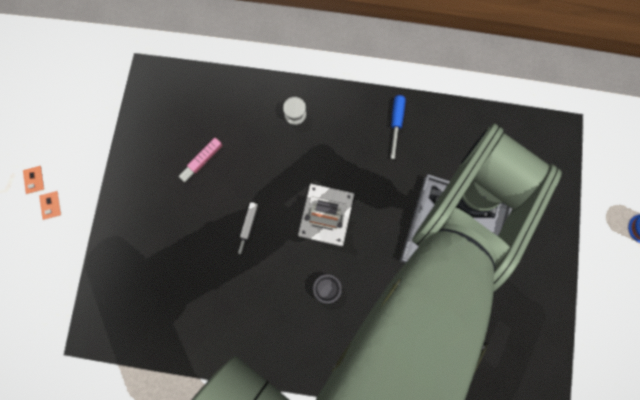

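```bash
python3 - <<'E'
from h import *
st,_,D=load('w_t'); P=optics.camera_params('wrist')
c=onplane(P,[(84,22),(421,28),(390,307),(134,304)],33,st); print(c.round(1),c.mean(0)); ax=(c[2]+c[3]-c[0]-c[1])/2; print(np.arctan2(ax[1],ax[0]),[np.linalg.norm(c[i]-c[i-1]) for i in range(4)])
print(withdepth(P,[(250,250),(200,120)],D,st))
E
```

```text
[[ 435.4 -343.    33. ]
 [ 471.4 -149.2   33. ]
 [ 660.1 -184.8   33. ]
 [ 627.9 -378.7   33. ]] [ 548.69072763 -263.92749373   33.        ]
-0.18445397625194468 [np.float64(195.83948789857902), np.float64(197.09795195557578), np.float64(192.03795678912405), np.float64(196.53918951138579)]
[[ 608.59256095 -287.18878822    6.90652842]
 [ 503.49530666 -299.11061055    7.01972585]]
```

```bash
cat > s5.py <<'E'
from h import *
ty=-.17; tc=np.array([548.7,-264]); a=np.array([np.cos(ty),np.sin(ty)]); b=np.array([-a[1],a[0]])
p=tc+b*45+a*20
ctrl.move_l([*p,60],rot=tool(ty),vel=150); ctrl.move_l([*p,42],vel=50); 
ctrl.hold(.2); s=sensors.read_state(); print(s['eef_pos'],s['force'])
r=ctrl.move_l([*p,32],vel=12,threshold=5); s=sensors.read_state(); print(r,s['eef_pos'],s['force'],s['wrist_torque'])
ctrl.gripper_to(45); ctrl.hold(.2); s=sensors.read_state(); print(s['eef_pos'],s['force'],s['grip_width'])
ctrl.move_l([*p,130],vel=200); s,_,_=snap('wrist','w_u'); print(s['t'])
E
python3 s5.py
```

```text
[ 576.28707476 -223.1801848    42.31866192] [-1.07767674 -0.64365292 -1.47305032]
True [ 576.07838035 -223.05179634   35.81850627] [-0.71207865 -0.64546179  4.56806515] [ 0.04724692  0.01743565 -0.03584613]
[ 574.94993738 -222.42671721   34.56048261] [-0.08261776 -0.62420406  0.12745468] 45.08273023480979
20.6417
```

View pics/w_u.png

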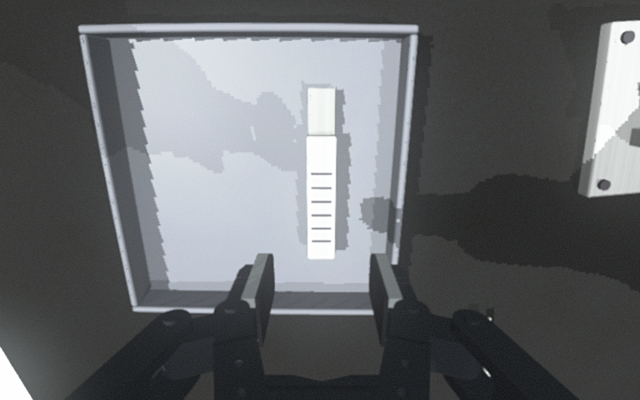

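```bash
cat > s6.py <<'E'
from h import *
ty=-.17; tc=np.array([548.7,-264]); a=np.array([np.cos(ty),np.sin(ty)]); b=np.array([-a[1],a[0]])
yp=-.118; p=np.array([507.6,194.8])+3*np.array([np.cos(yp),np.sin(yp)])
ctrl.move_l([555,-130,270],rot=tool(-.15),vel=300); ctrl.move_ptp([530,100,270],tool(yp)); ctrl.move_ptp([*p,90],tool(yp))
print(ctrl.move_l([*p,29.5],vel=80,threshold=15)); ctrl.gripper_to(0,60); s=sensors.read_state(); print(s['grip_width'],s['eef_pos'],s['force'])
ctrl.move_l([*p,120],vel=150); s,_,_=snap('wrist','w_v'); print(s['t'],s['grip_width'])
E
python3 s6.py
```

```text
False
14.419128126433355 [511.40267951 194.60835936  30.4140698 ] [-0.57283443  0.29680834  4.8147646 ]
25.2 14.146787067697
```

View pics/w_v.png

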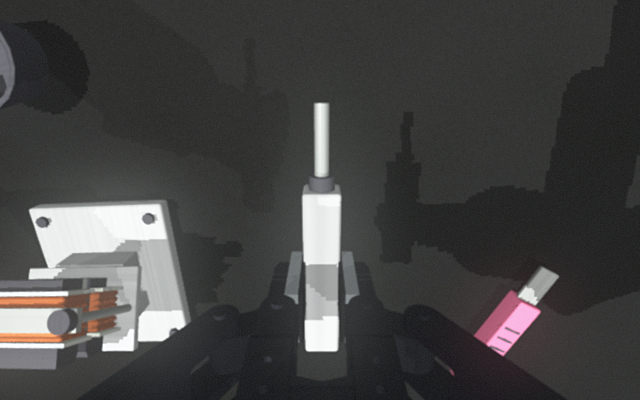

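```bash
cat > s7.py <<'E'
from h import *
ty=-.17; tc=np.array([548.7,-264]); a=np.array([np.cos(ty),np.sin(ty)]); b=np.array([-a[1],a[0]])
p=tc-b*42+a*18
ctrl.move_l([530,150,270],rot=tool(-.1),vel=300); ctrl.move_ptp([560,-130,270],tool(-.15)); ctrl.move_ptp([*p,110],tool(ty))
ctrl.move_l([*p,60],vel=150); ctrl.move_l([*p,42],vel=50); ctrl.hold(.2)
r=ctrl.move_l([*p,32],vel=12,threshold=5); s=sensors.read_state(); print(r,s['eef_pos'],s['force'],s['wrist_torque'])
ctrl.gripper_to(42); ctrl.hold(.2)
ctrl.move_l([*p,180],vel=200); s,_,_=snap('wrist','w_w'); print(s['t'])
ctrl.move_ptp([450,50,330],tool(0)); s,_,_=snap('side','s_w'); snap('top','t_w'); print(sensors.read_state()['t'])
E
python3 s7.py
```

```text
True [ 559.33273893 -308.44055355   35.41180962] [-0.8060765  -0.09015385  3.97219487] [ 0.04017422  0.02529334 -0.01332083]
31.2
32.8417
```

View pics/w_w.png

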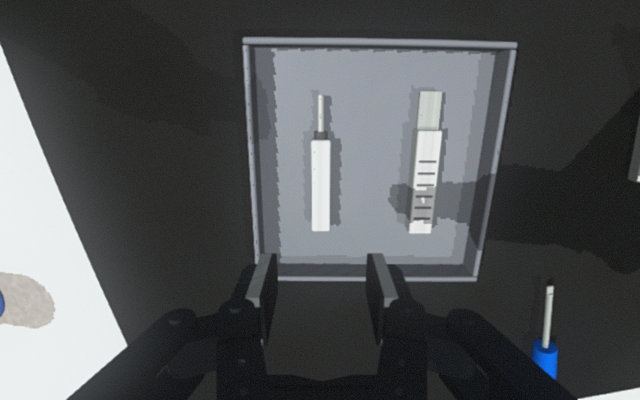

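View pics/s_w.png

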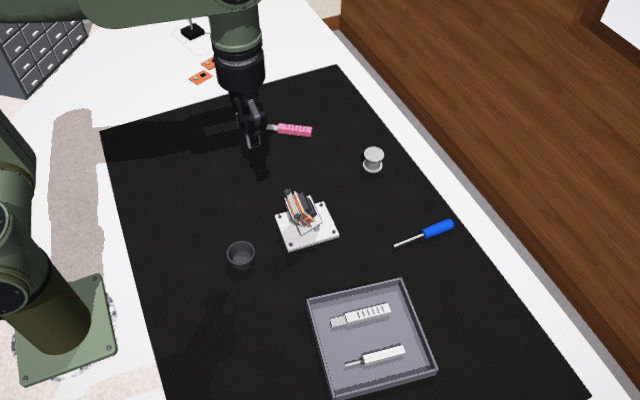

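Both gauges lie flat in the tray: in the side view, the flat-bladed gauge is at (365,314) and the pin gauge at (380,356). The reel (373,159), cup (240,255) and screwdriver (425,233) are where they started, and the arm is clear of everything.

```bash
python3 - <<'E'
from h import *
ctrl.hold(.3); ctrl.finish_job(); print(sensors.read_state()['t'])
E
```

```text
the job is handed in; nothing more can be done
the job is handed in; nothing more can be done
```

The job is handed in at about 33 s of the 67 s allowed. I checked the choke's gap with the flat-bladed gauge, and both gauges now lie in the tray.

- **Gap check:** The blade went in with no noticeable resistance until the shoulder touched the core. By the arm's pose the tip was 30.2 mm deep, about 0.3 mm off the middle sideways and 0.8 mm high. The force on the tool was about 6.5 N, against the 60 N limit. I held it there for over a second, then drew it straight out.
- **Laying down:** Each gauge was lowered until it touched the tray floor (4–5 N) before I let go. In the last wrist and side views both lie flat inside the tray.
- **Bystanders:** In the last side view the reel, cup and screwdriver, and also the pink look-alike, are where they were in the first one. The gripper is clear of everything.
- **Disagreements:** The arm's pose readings differed from the commanded positions by up to about 2 mm. The wrist camera read about 0.9 mm off sideways and 1–2 mm off in depth. Before inserting, I therefore lined up the blade with the core by measuring both in the same wrist picture.

No check failed.

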